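# Park the magnifier lamp

### The job

The inspection is finished: park the magnifier lamp. With the fingertips, gently push its lens cover over and down until it lies flat over the lens, and push the lamp head aside to the left until no part of it is over the green cutting mat any more. Do not touch the glass, and leave the board, the pump bottle and everything else on the bench where they are.

Things in the scene. Friction and masses are not known exactly. Their poses are not given: they have to be found in the camera images.
- lamp: White bench magnifier lamp: round base (210 mm) fixed at the far side of the bench, upright post, and a level arm that carries the ring head. Origin on the bench, its post at x = +300 mm, y = 0 of this frame. Arm and head swivel about the post axis, up to 0.85 rad to either side of this frame's -x. A friction swivel: 0.6 N m moves it (about 2 N sideways on the head), it stays where left.
- lamp_head: The swinging part of the lamp, arm and ring head. Origin on the ring's vertical axis, level with its underside, 150 mm above the bench and 360 mm from the post axis; x axis along the arm to the post, z up. The head is a level ring 194 mm across and 40 mm thick (top 190 mm above the bench), sides upright, with the lens in its 127 mm hole.
- lens_top (a point): Middle of the upper face of the magnifier's glass, a lens 126 mm across sunk in the ring, 12 mm below the ring's top plane (lamp_head_c0 is this glass). Not to be touched.
- lens_cover (a joint): Hinge of the lens cover, rad: 0 when it lies flat over the lens (shut), 1.57 when it stands upright, up to 2.0 leaning back over the arm. The cover is a white disc 140 mm across and 4 mm thick with a tab (34 mm wide) on its free edge; disc from 5 to 145 mm, tab end at 157 mm from the hinge line. A stiff hinge: about 0.1 N m moves it (1 to 2 N near the free edge) and it stays where it is left.
- cover_hinge (a point): Middle of the cover's hinge line, 75 mm from the head's middle on the side of the post, 195 mm above the bench. x axis points along the arm to the post, y along the hinge line; the shut cover reaches from here towards -x.
- cover_middle (a point): Middle of the cover disc on its outer face (the top when shut, the side towards the post when open), 75 mm from the hinge line. Its z axis points out of that face.
- mat: Dark green cutting mat with a pale grid, 300 mm (its x) by 220 mm (its y), 3 mm thick, flat on the bench under the lamp head. Origin under its middle, y axis to the left.
- board: Circuit board, 84 x 52 x 6 mm, lying on the cutting mat; origin under its middle. Not to be disturbed.
- solder_reel: Metal solder reel standing on its flange on the mat, 56 mm across, 44 mm high; origin under its middle. Not to be disturbed.
- flux_jar: Small amber jar with a black cap on the mat, 48 mm across, 40 mm high; origin under its middle. Not to be disturbed.
- screwdriver: Screwdriver 170 mm long lying on the mat. Not to be disturbed.
- pump_bottle: Upright solvent pump bottle, 60 mm across and 188 mm high, standing to the left of the lamp head: it is taller than the head's underside, so the head would strike it if swung too far. Origin under its middle. Not to be disturbed.
- cutters: Side cutters lying on the bench, about 115 mm long, 14 mm high. Not to be disturbed.
- calipers: Calipers lying on the bench, 200 mm long, 12 mm high. Not to be disturbed.
- mug: Mug standing on the bench on the right, 82 mm across, 95 mm high; origin under its middle. Not to be disturbed.

How it is judged:
By the outcome, as a careful person would: the job done as asked, in the order asked, and still so for the second after the job is handed in, with the robot touching nothing.
It also fails if it takes over 56 s, if anything falls off the work surface, if the arm or the gripper's body presses on something with over 40 N, if the wrist force passes 120 N, or if a joint passes its speed limit or range.

### The arm

A 7-joint arm with a two-finger parallel gripper is mounted at the origin on the work surface. World frame = base frame: x ahead of the robot, y to its left, z up, the work surface at z = 0. Lengths are in m, angles in rad, forces in N, time in s.
With the tool pointing down it reaches from about 0.425 to 0.925 m from the base axis. Payload 6.8 kg.
Tool frame: the origin (TCP) lies midway between the tips of the shut fingers; the grasp point (between the pads) lies 19 mm behind it; z points along the fingers, y is the line along which they close (so a half turn about z gives the same grasp; the last joint's range is limited). The gripper opens to 85 mm and grips with 20 to 120 N. Pads are 22 mm wide; open, the fingers measure 114 mm over their backs; the gripper's body (76 mm by 85 mm) begins 54 mm behind the grasp point. The pads swing forward as they close: fully open they stand 13 mm farther back than shut.
Start: joints at [-1.403, 0.477, 0.022, 1.555, -0.011, 1.109, -0.083], TCP at [0.184, 0.65, 0.231] pointing down, gripper open.
Joint ranges: [-2.96, 2.96], [-0.34, 2.1], [-1.41, 1.46], [0.24, 2.44], [-1.37, 4.51], [0.17, 1.92], [-2.96, 2.96]. Speed limits (rad/s): [2.39, 2.39, 3.14, 3.14, 3.14, 3.14, 3.14].

### API

Orientations are given as a rotation vector (axis times angle).
In Python, from bench import get_obs, grab_frame, camera_params, r gives the robot as it stands.
- The arm moves only by the shell command python3 -m jog 'ROWS' [FORCE]. ROWS is JSON, a list of rows, each an object of numbers: "rx", "ry", "rz": the turn, a rotation vector about the world's x, y, z scaled (see below); "x", "y", "z": the shift along the world's x, y, z scaled (see below); "jaw": the opening, from -1 (shut) to 1 (fully open). In form: [{"rx": .., "ry": .., "rz": .., "x": .., "y": .., "z": .., "jaw": ..}, ...]. A call has 1 to 8 rows; each row shifts and turns the commanded pose from where the row before left it; what a row does not reach is not made up. The controller multiplies each number of a shift by 60 mm and each number of a turn by 10 degrees. A row lasts 1/8 s, in which the tool goes at most 62.5 mm and 10.7 degrees, less where a joint would pass 70% of its speed; a pose out of reach is approached as far as the arm can. A call with a number of a shift or a turn outside -1 to 1 is refused whole. A call with a gripper value outside its range is refused whole. The fingers move at their own pace and stop on an object; FORCE is the grip in N (left out, the last holds). Time passes only in rows, so rows that do not move let the fingers close. It gives the time, the measured TCP pose, the force, the opening and the grip force at its end, in the units of the state.
- get_obs(): the state, without advancing time (a new reading comes with each control period).
- grab_frame(name): name is "scene" or "top" or "wrist"; returns the picture (480x640x3 uint8, red, green, blue); there is no depth.
- camera_params(name): a dict with "fx", "fy", "cx", "cy" (pixels), "R" (3x3) and "t" (3): a world point X has camera coordinates R X + t. Camera axes: x right, y down, z forward; pixel columns grow to the right and rows downward; lengths in m; the calibration is good to about 2 mm. A picture is of the moment at which its call begins: read the wrist's pose just before it. camera_params takes no time and is no camera call; for the wrist camera it gives the pose at the moment of the call.
- r.hand_in(): hands the job in; it is judged then, once.
The state is a dict: "clock": time; "joints": joint angles; "qvel": joint speeds; "tau": joint torques, N m; "tcp_pos": TCP position; "orientation": TCP orientation; "contact_force": force on the tool from outside, world axes, zero at the start; "moment": the same for the moment, N m; "grip_width": finger opening in m; "gripper_force": force on a finger pad.
Only numpy, scipy, OpenCV 4.12 (cv2) and the standard library are available. Lean on these libraries where they do the work, as an engineer would, in place of code of your own. Each camera call takes 0.05 s, during which the arm holds its last target. There are 200 camera calls.

## Working session

There is one attempt and no reset: what is moved stays moved. The work goes in short steps, Python scripts to look and compute and a shell command to move; the robot and the scene stay as the last step left them, time stands still between calls to the robot, and variables do not carry over. Pictures are saved under pics/ and viewed, at most 12 in all, crops included, and the job is handed in when it is done.

```bash
mkdir -p pics; ls; python3 - <<'E'
from bench import *
import cv2,numpy as np
o=get_obs(); print(o['clock'],o['tcp_pos'],o['orientation'],o['grip_width'])
for n in ['scene','top']:
    im=grab_frame(n); cv2.imwrite(f'pics/{n}0.png',im[:,:,::-1]); p=camera_params(n)
    R=np.array(p['R']);print(n,p['fx'],p['cx'],p['cy'],(-R.T@np.array(p['t'])).round(3),R.round(3).tolist())
E
```

```text
pics
0.0 [0.18364933 0.64890764 0.23030789] [-4.31805992e-01 -3.11164976e+00  2.92024599e-03] 0.08545003400588326
scene 541.422983906276 320.00029782636153 235.99988717153957 [ 1.518 -0.397  0.916] [[0.323, 0.946, 0.014], [0.573, -0.184, -0.798], [-0.753, 0.266, -0.602]]
top 554.3758149299526 322.8950258111324 238.71500961945426 [ 0.355 -0.056  1.79 ] [[0.011, -1.0, 0.017], [-0.992, -0.013, -0.128], [0.128, -0.015, -0.992]]
```

View pics/scene0.png

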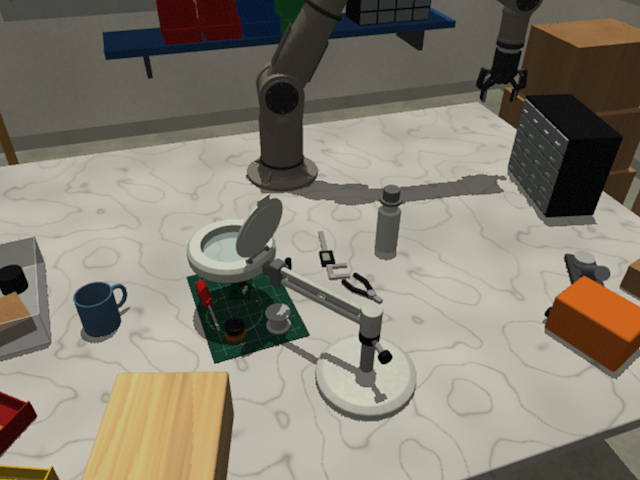

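View pics/top0.png

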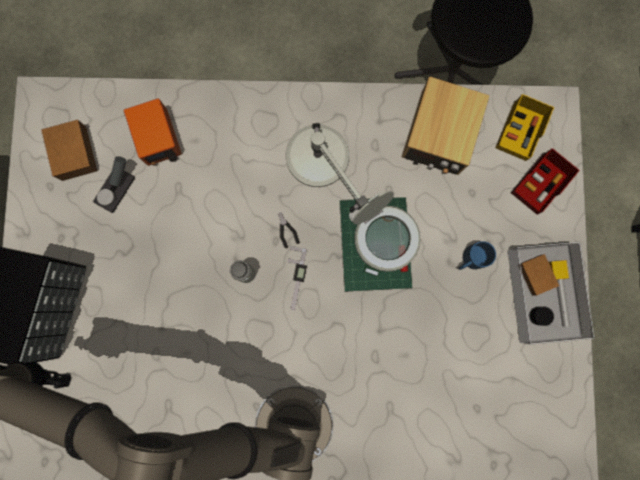

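The scene view shows the lamp head over the mat with its cover standing up near (262,225), and the bottle at (388,225). The top view has the ring centre near (387,238), the mat over cols 342–412 and rows 198–290, the lamp base near (318,155), the post near (318,142) and the bottle near (242,270). Next I'll measure these.

```bash
cat > h.py <<'E'
import numpy as np,cv2
from bench import *
def ray(n,u,v):
    p=camera_params(n);R=np.array(p['R']);t=np.array(p['t'])
    d=R.T@np.array([(u-p['cx'])/p['fx'],(v-p['cy'])/p['fy'],1.]);return -R.T@t,d
def onz(n,u,v,z):
    c,d=ray(n,u,v);return c+d*(z-c[2])/d[2]
def proj(n,X):
    p=camera_params(n);q=np.array(p['R'])@np.array(X)+np.array(p['t']);return np.array([p['fx']*q[0]/q[2]+p['cx'],p['fy']*q[1]/q[2]+p['cy']])
def tri(a,b):
    A=[];B=[]
    M=np.zeros((3,3));y=np.zeros(3)
    for n,u,v in (a,b):
        c,d=ray(n,u,v);d/=np.linalg.norm(d);P=np.eye(3)-np.outer(d,d);M+=P;y+=P@c
    return np.linalg.solve(M,y)
E
python3 - <<'E'
from h import *
im=cv2.imread('pics/top0.png');hsv=cv2.cvtColor(im,cv2.COLOR_BGR2HSV)
g=cv2.inRange(hsv,(60,60,20),(95,255,140));g[:,:320]=0;g[:,440:]=0
pts=cv2.findNonZero(g);x,y,w,h=cv2.boundingRect(pts);r=cv2.minAreaRect(pts);print('mat',x,y,w,h,r)
for c in cv2.boxPoints(r): print(c,onz('top',*c,.003).round(3))
# white bits
wm=cv2.inRange(hsv,(0,0,185),(180,45,255))
roi=im[110:310,220:440]
cv2.imwrite('pics/topc.png',cv2.resize(roi,None,fx=3.6,fy=2.95*1.0,interpolation=cv2.INTER_CUBIC) if 0 else cv2.resize(im[115:305,220:440],None,fx=3.1,fy=3.1,interpolation=cv2.INTER_CUBIC))
s=cv2.imread('pics/scene0.png');cv2.imwrite('pics/scc.png',cv2.resize(s[180:420,160:430],None,fx=2.4,fy=2.4,interpolation=cv2.INTER_CUBIC))
E
```

```text
mat 341 198 71 93 ((375.62908935546875, 243.8295135498047), (89.77654266357422, 66.60063171386719), 87.0390625)
[340.05453 200.72131] [ 0.713 -0.139  0.003]
[406.56625 197.28104] [ 0.728 -0.358  0.003]
[411.20364 286.9377 ] [ 0.433 -0.371  0.003]
[344.69193 290.378  ] [ 0.42  -0.156  0.003]
```

View pics/topc.png

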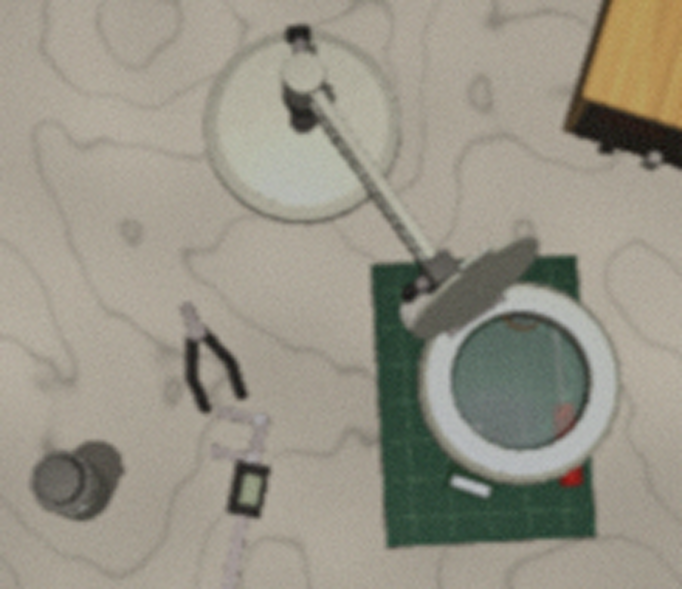

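View pics/scc.png

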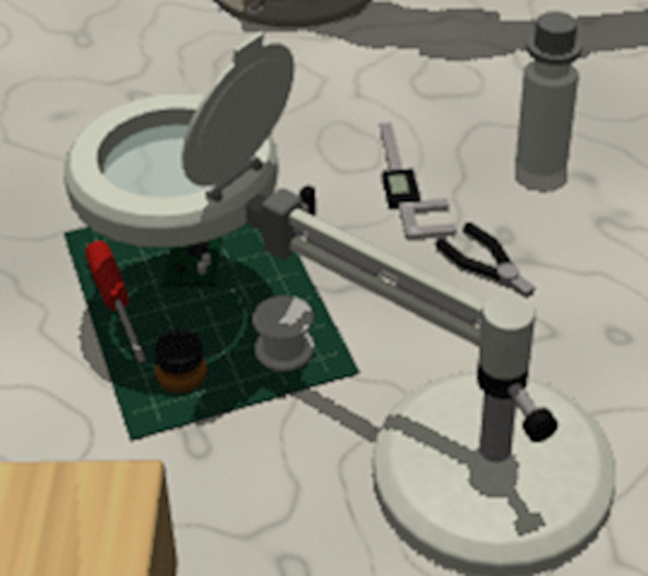

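The top crop has the ring centre near crop (519,383), or px (387.4,238.5). The post cap is near px (318,138.5), the base centre near (317.4,155.6) and the bottle cap near (239.4,269.8). The scene crop shows the cover standing up with its tab near px (264,199).

```bash
python3 - <<'E'
from h import *
im=cv2.imread('pics/top0.png')
base=onz('top',317.4,155.6,.02);head=onz('top',387.4,238.5,.19)
print('base',base.round(3),'head',head.round(3),'r',(32.3/554*1.6).__round__(3))
d=base-head;L=np.hypot(d[0],d[1]);a=np.arctan2(d[1],d[0]);print('len',L.round(3),'arm angle',a.round(3))
for z in (.2,.23): print('cap',onz('top',318,138.5,z).round(3))
print('bottle',onz('top',239.4,269.8,.188).round(3))
print('ring ends px', [proj('top',[head[0],head[1]+s*.097,.19]).round(1) for s in(1,-1)])
# scene check
print('head in scene',proj('scene',head).round(1),'glass',proj('scene',head-[0,0,.012]).round(1))
u=np.array([np.cos(a),np.sin(a),0]);v=np.array([-u[1],u[0],0]);h=head+.075*u;h[2]=.195
print('hinge',h.round(3),'tip at shut',(h-.157*u).round(3))
for th in np.arange(1.2,2.01,.1):
    w=-np.cos(th)*u+np.array([0,0,np.sin(th)])
    P=[h+.157*w,h+.145*w,h+.075*w+.07*v,h+.075*w-.07*v]
    print(th.round(2),[proj('scene',q).round(0).tolist() for q in P],[proj('top',q).round(0).tolist() for q in P],P[0].round(3))
E
```

```text
base [ 0.859 -0.063  0.02 ] head [ 0.565 -0.269  0.19 ] r 0.093
len 0.359 arm angle 0.613
cap [ 0.86  -0.063  0.2  ]
cap [ 0.85  -0.063  0.23 ]
bottle [0.469 0.159 0.188]
ring ends px [array([354.2, 238.1]), array([420.6, 238.9])]
head in scene [230.3 240.7] glass [230.8 245. ]
hinge [ 0.627 -0.226  0.195] tip at shut [ 0.498 -0.317  0.195]
1.2 [[230.0, 184.0], [233.0, 190.0], [266.0, 206.0], [220.0, 237.0]] [[391.0, 226.0], [389.0, 225.0], [361.0, 235.0], [401.0, 207.0]] [ 0.58  -0.259  0.341]
1.3 [[236.0, 185.0], [237.0, 190.0], [269.0, 206.0], [223.0, 237.0]] [[388.0, 221.0], [387.0, 220.0], [359.0, 233.0], [400.0, 205.0]] [ 0.592 -0.25   0.346]
1.4 [[241.0, 186.0], [242.0, 191.0], [271.0, 206.0], [225.0, 238.0]] [[385.0, 216.0], [384.0, 216.0], [358.0, 231.0], [399.0, 203.0]] [ 0.605 -0.242  0.35 ]
1.5 [[247.0, 187.0], [248.0, 193.0], [274.0, 207.0], [228.0, 239.0]] [[382.0, 211.0], [381.0, 211.0], [356.0, 228.0], [397.0, 200.0]] [ 0.618 -0.233  0.352]
1.6 [[253.0, 190.0], [253.0, 195.0], [277.0, 208.0], [231.0, 240.0]] [[378.0, 206.0], [378.0, 207.0], [355.0, 226.0], [396.0, 198.0]] [ 0.63  -0.224  0.352]
1.7 [[259.0, 193.0], [259.0, 198.0], [279.0, 210.0], [234.0, 242.0]] [[375.0, 201.0], [375.0, 203.0], [353.0, 224.0], [394.0, 196.0]] [ 0.643 -0.215  0.351]
1.8 [[265.0, 197.0], [265.0, 201.0], [282.0, 211.0], [236.0, 244.0]] [[371.0, 197.0], [371.0, 198.0], [352.0, 222.0], [392.0, 194.0]] [ 0.656 -0.206  0.348]
1.9 [[271.0, 201.0], [270.0, 206.0], [285.0, 213.0], [239.0, 246.0]] [[368.0, 192.0], [368.0, 195.0], [350.0, 220.0], [391.0, 192.0]] [ 0.668 -0.197  0.344]
2.0 [[277.0, 206.0], [276.0, 210.0], [287.0, 216.0], [242.0, 248.0]] [[364.0, 188.0], [365.0, 191.0], [349.0, 218.0], [389.0, 190.0]] [ 0.68  -0.189  0.338]
```

The geometry agrees with the given sizes: post to head is 359 mm and the mat is 219 mm wide. The cover stands at about 1.8 rad. First I'll rise, shut the fingers and turn so their closing line lies along the arm, then travel to behind the cover.

```bash
python3 -m jog '[{"z":0.85,"rz":-1,"jaw":-1},{"z":0.85,"rz":-1,"jaw":-1},{"z":0.85,"rz":-1,"jaw":-1},{"z":0.85,"rz":-0.95,"jaw":-1},{"x":0.55,"y":-0.85,"jaw":-1},{"x":0.55,"y":-0.85,"jaw":-1},{"x":0.55,"y":-0.85,"jaw":-1},{"x":0.55,"y":-0.85,"jaw":-1}]' 20
```

```text
validation failed for argument at $[0]...
```

```bash
python3 -m jog '[{"x":0.55,"y":-0.85,"jaw":-1},{"x":0.55,"y":-0.85,"jaw":-1},{"x":0.55,"y":-0.85,"jaw":-1},{"x":0.55,"y":-0.85,"jaw":-1},{"x":0.55,"y":-0.85,"jaw":-1},{"x":0.55,"y":-0.85,"jaw":-1},{"x":0.55,"y":-0.85,"jaw":-1},{"x":0.55,"y":-0.85,"jaw":-1}]'
```

```text
validation failed for argument at $[0]...
```

Rows probably need every key.

```bash
python3 -m jog '[{"rx":0,"ry":0,"rz":-1,"x":0,"y":0,"z":0.85,"jaw":-1},{"rx":0,"ry":0,"rz":-1,"x":0,"y":0,"z":0.85,"jaw":-1},{"rx":0,"ry":0,"rz":-1,"x":0,"y":0,"z":0.85,"jaw":-1},{"rx":0,"ry":0,"rz":-0.95,"x":0,"y":0,"z":0.85,"jaw":-1},{"rx":0,"ry":0,"rz":0,"x":0.55,"y":-0.85,"z":0,"jaw":-1},{"rx":0,"ry":0,"rz":0,"x":0.55,"y":-0.85,"z":0,"jaw":-1},{"rx":0,"ry":0,"rz":0,"x":0.55,"y":-0.85,"z":0,"jaw":-1},{"rx":0,"ry":0,"rz":0,"x":0.55,"y":-0.85,"z":0,"jaw":-1}]' 20
```

```text
clock: 1.1
tcp_pos: [0.3166, 0.4435, 0.435]
orientation: [-1.458, -2.783, 0.001]
contact_force: [1.4, -0.3, 0.1]
grip_width: -0.0001
gripper_force: 0.0
```

```bash
python3 -m jog '[{"rx":0,"ry":0,"rz":0,"x":0.55,"y":-0.85,"z":0,"jaw":-1},{"rx":0,"ry":0,"rz":0,"x":0.55,"y":-0.85,"z":0,"jaw":-1},{"rx":0,"ry":0,"rz":0,"x":0.55,"y":-0.85,"z":0,"jaw":-1},{"rx":0,"ry":0,"rz":0,"x":0.55,"y":-0.85,"z":0,"jaw":-1},{"rx":0,"ry":0,"rz":0,"x":0.55,"y":-0.85,"z":0,"jaw":-1},{"rx":0,"ry":0,"rz":0,"x":0.55,"y":-0.85,"z":0,"jaw":-1},{"rx":0,"ry":0,"rz":0,"x":0.55,"y":-0.85,"z":0,"jaw":-1},{"rx":0,"ry":0,"rz":0,"x":0.55,"y":-0.85,"z":0,"jaw":-1}]'
```

```text
clock: 2.1
tcp_pos: [0.5804, 0.036, 0.4352]
orientation: [-1.457, -2.783, -0.0]
contact_force: [1.1, 0.3, -0.4]
grip_width: -0.0
gripper_force: 0.0
```

```bash
python3 -m jog '[{"rx":0,"ry":0,"rz":0,"x":0.55,"y":-0.85,"z":0,"jaw":-1},{"rx":0,"ry":0,"rz":0,"x":0.55,"y":-0.85,"z":0,"jaw":-1},{"rx":0,"ry":0,"rz":0,"x":0.55,"y":-0.85,"z":0,"jaw":-1},{"rx":0,"ry":0,"rz":0,"x":0.5,"y":-0.85,"z":0,"jaw":-1},{"rx":0,"ry":0,"rz":0,"x":0,"y":0,"z":0,"jaw":-1}]'
python3 - <<'E'
from h import *
o=get_obs();p=o['tcp_pos'];print(p,o['joints'])
s=grab_frame('scene')[:,:,::-1];w=grab_frame('wrist')[:,:,::-1]
q=proj('scene',p);print(q, proj('wrist',[.656,-.206,.348]),proj('wrist',[.627,-.226,.195]))
c=cv2.resize(s[80:320,130:350],None,fx=2.2,fy=2.2,interpolation=cv2.INTER_CUBIC)
w=cv2.resize(w,(400,300));out=np.zeros((528,400+484,3),np.uint8);out[:,:484]=c;out[:300,484:]=w
cv2.imwrite('pics/a1.png',cv2.resize(out,(798,477)))
E
```

```text
clock: 2.72
tcp_pos: [0.7085, -0.1727, 0.4326]
orientation: [-1.468, -2.775, 0.008]
contact_force: [-1.2, 0.8, 0.2]
grip_width: -0.0003
gripper_force: 0.0
[ 0.70845407 -0.17268009  0.4325595 ] [-0.23809611  0.55640282  0.71425774  1.12800719 -0.34866635  1.57667736
  0.992874  ]
[288.60968591 168.9008934 ] [228.30142198 248.9625623 ] [232.6545934  205.78371374]
```

View pics/a1.png

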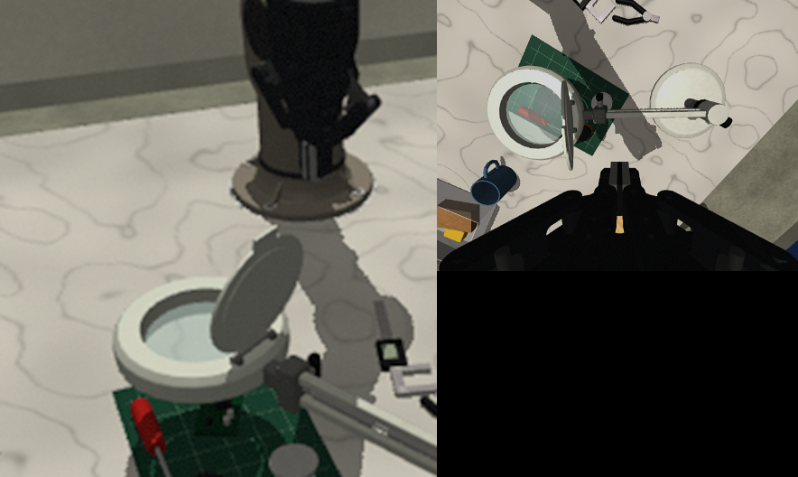

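The wrist view shows the cover edge-on at (568,125) and the scene view shows it clear of the fingers, both as predicted. I'll descend behind it and start pushing along the arm.

```bash
python3 -m jog '[{"rx":0,"ry":0,"rz":0,"x":0,"y":0,"z":-0.9,"jaw":-1},{"rx":0,"ry":0,"rz":0,"x":0,"y":0,"z":-0.9,"jaw":-1},{"rx":0,"ry":0,"rz":0,"x":-0.34,"y":-0.24,"z":0,"jaw":-1},{"rx":0,"ry":0,"rz":0,"x":-0.34,"y":-0.24,"z":0,"jaw":-1},{"rx":0,"ry":0,"rz":0,"x":-0.2,"y":-0.14,"z":0,"jaw":-1},{"rx":0,"ry":0,"rz":0,"x":-0.2,"y":-0.14,"z":0,"jaw":-1},{"rx":0,"ry":0,"rz":0,"x":-0.23,"y":-0.16,"z":0,"jaw":-1},{"rx":0,"ry":0,"rz":0,"x":-0.23,"y":-0.16,"z":-0.07,"jaw":-1}]'
python3 - <<'E'
from h import *
o=get_obs();p=np.array(o['tcp_pos']);h=np.array([.627,-.226]);d=p[:2]-h;print('s',d@[.818,.575],'v',d@[-.575,.818],p[2],o['contact_force'])
s=grab_frame('scene')[:,:,::-1]
cv2.imwrite('pics/a2.png',cv2.resize(s[100:320,150:370],None,fx=2.6,fy=2.6,interpolation=cv2.INTER_CUBIC))
E
```

```text
clock: 3.82
tcp_pos: [0.6159, -0.2317, 0.3233]
orientation: [1.457, 2.782, 0.0]
contact_force: [1.2, 0.8, 1.1]
grip_width: 0.0004
gripper_force: 0.4
s -0.012381305340369974 v 0.0017165552073774928 0.3233175779798148 [1.23640788 0.77178218 1.09593172]
```

View pics/a2.png

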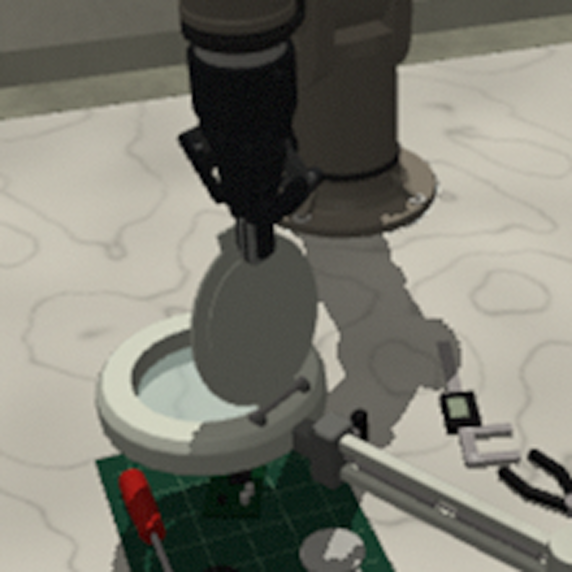

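The fingertips are on the cover's outer face at its free edge, crop (255,245), and the cover is swinging forward. I'll keep following the arc.

```bash
python3 -m jog '[{"rx":0,"ry":0,"rz":0,"x":-0.26,"y":-0.18,"z":-0.1,"jaw":-1},{"rx":0,"ry":0,"rz":0,"x":-0.23,"y":-0.16,"z":-0.15,"jaw":-1},{"rx":0,"ry":0,"rz":0,"x":-0.22,"y":-0.15,"z":-0.19,"jaw":-1},{"rx":0,"ry":0,"rz":0,"x":-0.19,"y":-0.13,"z":-0.23,"jaw":-1},{"rx":0,"ry":0,"rz":0,"x":-0.16,"y":-0.11,"z":-0.26,"jaw":-1},{"rx":0,"ry":0,"rz":0,"x":-0.13,"y":-0.09,"z":-0.29,"jaw":-1},{"rx":0,"ry":0,"rz":0,"x":-0.09,"y":-0.06,"z":-0.3,"jaw":-1},{"rx":0,"ry":0,"rz":0,"x":-0.05,"y":-0.03,"z":-0.27,"jaw":-1}]'
python3 -m jog '[{"rx":0,"ry":0,"rz":0,"x":-0.02,"y":-0.01,"z":-0.15,"jaw":-1},{"rx":0,"ry":0,"rz":0,"x":0,"y":0,"z":-0.08,"jaw":-1},{"rx":0,"ry":0,"rz":0,"x":0,"y":0,"z":0,"jaw":-1}]'
```

```text
clock: 4.88
tcp_pos: [0.5362, -0.286, 0.2142]
orientation: [-1.458, -2.782, 0.0]
contact_force: [0.5, -0.9, 0.9]
grip_width: 0.0004
gripper_force: 0.3
clock: 5.25
tcp_pos: [0.5357, -0.2862, 0.2017]
orientation: [-1.457, -2.783, -0.0]
contact_force: [0.0, -0.5, 0.4]
grip_width: 0.0
gripper_force: 0.0
```

```bash
python3 -m jog '[{"rx":0,"ry":0,"rz":0,"x":0,"y":0,"z":-0.04,"jaw":-1},{"rx":0,"ry":0,"rz":0,"x":0,"y":0,"z":0,"jaw":-1}]'
python3 -m jog '[{"rx":0,"ry":0,"rz":0,"x":0,"y":0,"z":-0.03,"jaw":-1},{"rx":0,"ry":0,"rz":0,"x":0,"y":0,"z":0,"jaw":-1}]'
```

```text
clock: 5.5
tcp_pos: [0.5357, -0.2864, 0.1997]
orientation: [1.457, 2.783, 0.0]
contact_force: [-0.4, 0.6, -0.8]
grip_width: -0.0001
gripper_force: 0.0
clock: 5.75
tcp_pos: [0.5354, -0.2864, 0.1977]
orientation: [-1.458, -2.783, -0.0]
contact_force: [0.0, 0.9, 0.5]
grip_width: -0.0003
gripper_force: 0.0
```

```bash
python3 -m jog '[{"rx":0,"ry":0,"rz":0,"x":0,"y":0,"z":-0.03,"jaw":-1},{"rx":0,"ry":0,"rz":0,"x":0,"y":0,"z":0,"jaw":-1}]'
python3 - <<'E'
from h import *
o=get_obs();print(o['contact_force'],o['tcp_pos'])
s=grab_frame('scene')[:,:,::-1]
cv2.imwrite('pics/a3.png',cv2.resize(s[160:320,150:350],None,fx=3.5,fy=3.5,interpolation=cv2.INTER_CUBIC))
E
```

```text
clock: 6.0
tcp_pos: [0.536, -0.2872, 0.197]
orientation: [1.457, 2.781, 0.0]
contact_force: [-0.3, 0.5, 6.4]
grip_width: -0.0001
gripper_force: 3.3
[-0.25053085  0.53303076  6.37857827] [ 0.53597053 -0.28718903  0.19703344]
```

View pics/a3.png

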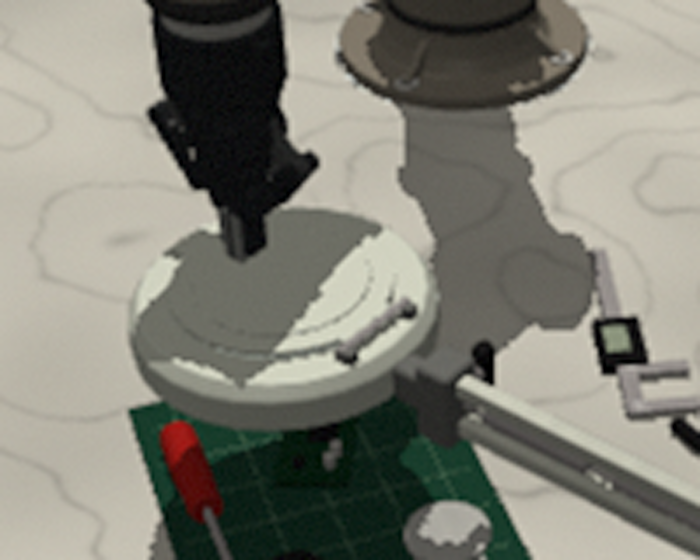

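The cover lies flat on the ring, the tips are at 197 mm and the down-force is 6 N: it is shut. I'll lift, go to the ring's right side and check where the head is.

```bash
python3 -m jog '[{"rx":0,"ry":0,"rz":0,"x":0,"y":0,"z":0.7,"jaw":-1},{"rx":0,"ry":0,"rz":0,"x":0,"y":0,"z":0.9,"jaw":-1},{"rx":0,"ry":0,"rz":0,"x":0.62,"y":-0.56,"z":0,"jaw":-1},{"rx":0,"ry":0,"rz":0,"x":0.62,"y":-0.56,"z":0,"jaw":-1},{"rx":0,"ry":0,"rz":0,"x":0.62,"y":-0.56,"z":0,"jaw":-1},{"rx":0,"ry":0,"rz":0,"x":0,"y":0,"z":0,"jaw":-1}]'
python3 - <<'E'
from h import *
o=get_obs();print(o['tcp_pos'],o['joints'])
t=grab_frame('top')[:,:,::-1];w=grab_frame('wrist')[:,:,::-1]
for X in ([.565,-.269,.19],[.648,-.388,.16]):print(proj('wrist',X).round(),proj('top',X).round())
out=np.zeros((450,800,3),np.uint8);out[:,:400]=cv2.resize(t[125:305,280:440],(400,450),interpolation=cv2.INTER_CUBIC);out[:300,400:]=cv2.resize(w,(400,300))
cv2.imwrite('pics/a4.png',out)
E
```

```text
clock: 6.8
tcp_pos: [0.648, -0.3892, 0.2895]
orientation: [-1.458, -2.781, 0.003]
contact_force: [0.1, -0.1, -0.8]
grip_width: 0.0003
gripper_force: 0.0
[ 0.64800814 -0.38919999  0.28947693] [ 0.06454823  0.66274777  0.69718408  1.2880095  -0.41572027  1.3367885
  1.35551784]
[324.  13.] [387. 239.]
[325. 231.] [426. 213.]
```

View pics/a4.png

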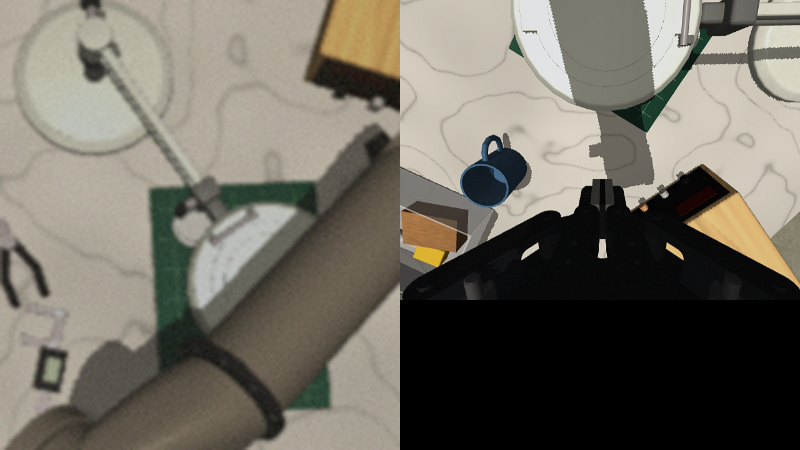

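The head hasn't moved: its left ring edge in the top view is where predicted, and the fingers stand clear on its right. I'll work out the arc for the push, aiming for a final arm angle of −0.15 rad, which leaves about 43 mm to both mat and bottle.

```bash
python3 - <<'E'
from h import *
P=np.array([.859,-.063])
f=lambda a:P-.36*np.array([np.cos(a),np.sin(a)])-.108*np.array([-np.sin(a),np.cos(a)])
A=np.linspace(.613,-.15,17);c=np.array([.648,-.389])
print('to contact',((f(.613)-c)/.06).round(2), f(.613))
for a,b in zip(A,A[1:]): print(b.round(3),((f(b)-f(a))/.06).round(2),(np.degrees(b-a)/10).round(3),f(b).round(3))
E
```

```text
to contact [-0.36  0.51] [ 0.62668171 -0.35845255]
0.565 [-0.23  0.19] -0.273 [ 0.613 -0.347]
0.518 [-0.22  0.2 ] -0.273 [ 0.6   -0.335]
0.47 [-0.21  0.21] -0.273 [ 0.587 -0.322]
0.422 [-0.2   0.22] -0.273 [ 0.575 -0.309]
0.375 [-0.19  0.23] -0.273 [ 0.563 -0.295]
0.327 [-0.18  0.24] -0.273 [ 0.553 -0.281]
0.279 [-0.17  0.25] -0.273 [ 0.543 -0.266]
0.231 [-0.16  0.26] -0.273 [ 0.533 -0.251]
0.184 [-0.14  0.26] -0.273 [ 0.525 -0.235]
0.136 [-0.13  0.27] -0.273 [ 0.517 -0.219]
0.088 [-0.12  0.27] -0.273 [ 0.51  -0.202]
0.041 [-0.1   0.28] -0.273 [ 0.504 -0.186]
-0.007 [-0.09  0.28] -0.273 [ 0.498 -0.168]
-0.055 [-0.08  0.29] -0.273 [ 0.494 -0.151]
-0.102 [-0.06  0.29] -0.273 [ 0.49  -0.134]
-0.15 [-0.05  0.29] -0.273 [ 0.487 -0.116]
```

```bash
python3 -m jog '[{"rx":0,"ry":0,"rz":0,"x":0,"y":0,"z":-0.85,"jaw":-1},{"rx":0,"ry":0,"rz":0,"x":0,"y":0,"z":-0.85,"jaw":-1},{"rx":0,"ry":0,"rz":0,"x":0,"y":0,"z":-0.5,"jaw":-1},{"rx":0,"ry":0,"rz":0,"x":0,"y":0,"z":0,"jaw":-1}]'
```

```text
clock: 7.4
tcp_pos: [0.6455, -0.3851, 0.1579]
orientation: [-1.455, -2.779, -0.002]
contact_force: [-0.2, -0.5, 0.9]
grip_width: -0.0002
gripper_force: 0.0
```

```bash
python3 -m jog '[{"rx":0,"ry":0,"rz":0,"x":-0.18,"y":0.25,"z":0,"jaw":-1},{"rx":0,"ry":0,"rz":0,"x":-0.18,"y":0.25,"z":0,"jaw":-1},{"rx":0,"ry":0,"rz":-0.27,"x":-0.23,"y":0.19,"z":0,"jaw":-1},{"rx":0,"ry":0,"rz":-0.27,"x":-0.22,"y":0.2,"z":0,"jaw":-1},{"rx":0,"ry":0,"rz":-0.27,"x":-0.21,"y":0.21,"z":0,"jaw":-1},{"rx":0,"ry":0,"rz":-0.27,"x":-0.2,"y":0.22,"z":0,"jaw":-1},{"rx":0,"ry":0,"rz":-0.27,"x":-0.19,"y":0.23,"z":0,"jaw":-1},{"rx":0,"ry":0,"rz":-0.27,"x":-0.18,"y":0.24,"z":0,"jaw":-1}]'
```

```text
clock: 8.4
tcp_pos: [0.5528, -0.2804, 0.163]
orientation: [1.835, 2.544, 0.003]
contact_force: [1.4, -0.3, 0.1]
grip_width: -0.0004
gripper_force: 0.8
```

```bash
python3 - <<'E'
from h import *
s=grab_frame('scene')[:,:,::-1];o=get_obs();print(o['tcp_pos'],o['contact_force'])
cv2.imwrite('pics/a5.png',cv2.resize(s[120:400,150:430],None,fx=2,fy=2,interpolation=cv2.INTER_CUBIC))
E
```

```text
[ 0.55145039 -0.2781542   0.16242777] [-0.93375622  0.92226183  0.14934204]
```

View pics/a5.png

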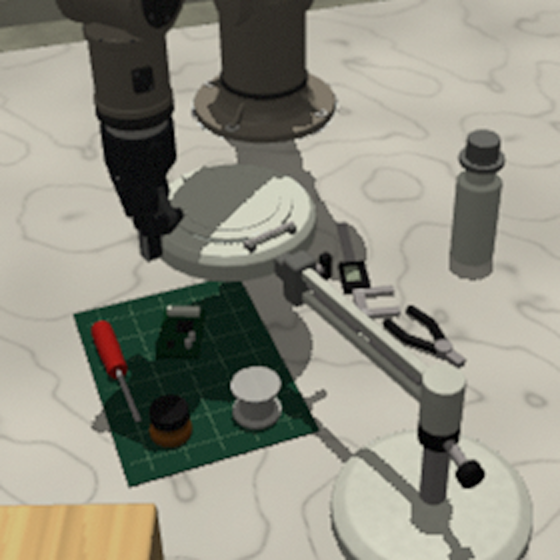

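The head is following the push, with the ring now near crop (240,210) and the cover still shut. Continuing.

```bash
python3 -m jog '[{"rx":0,"ry":0,"rz":-0.27,"x":-0.17,"y":0.25,"z":-0.02,"jaw":-1},{"rx":0,"ry":0,"rz":-0.27,"x":-0.16,"y":0.26,"z":-0.02,"jaw":-1},{"rx":0,"ry":0,"rz":-0.27,"x":-0.14,"y":0.26,"z":0,"jaw":-1},{"rx":0,"ry":0,"rz":-0.27,"x":-0.13,"y":0.27,"z":0,"jaw":-1},{"rx":0,"ry":0,"rz":-0.27,"x":-0.12,"y":0.27,"z":0,"jaw":-1},{"rx":0,"ry":0,"rz":-0.27,"x":-0.1,"y":0.28,"z":0,"jaw":-1},{"rx":0,"ry":0,"rz":-0.27,"x":-0.09,"y":0.28,"z":0,"jaw":-1},{"rx":0,"ry":0,"rz":0,"x":0,"y":0,"z":0,"jaw":-1}]'
python3 - <<'E'
from h import *
s=grab_frame('scene')[:,:,::-1];t=grab_frame('top')[:,:,::-1]
cv2.imwrite('pics/t6.png',t)
a=cv2.resize(s[120:400,150:430],(400,400));b=cv2.resize(t[120:320,220:420],(400,400));cv2.imwrite('pics/a6.png',np.hstack([a,b]))
E
```

```text
clock: 9.45
tcp_pos: [0.4978, -0.1668, 0.1589]
orientation: [2.226, 2.216, 0.004]
contact_force: [1.0, -0.1, 1.1]
grip_width: 0.0001
gripper_force: 0.0
```

View pics/a6.png

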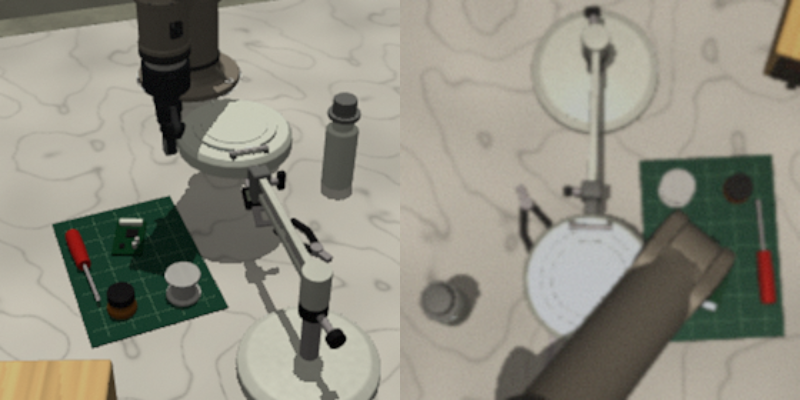

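The head is now straight ahead of the post with its ring near crop (588,278), still overlapping the mat edge. Three more steps, slowing at the end, then back off.

```bash
python3 -m jog '[{"rx":0,"ry":0,"rz":-0.27,"x":-0.08,"y":0.29,"z":0,"jaw":-1},{"rx":0,"ry":0,"rz":-0.27,"x":-0.06,"y":0.29,"z":0,"jaw":-1},{"rx":0,"ry":0,"rz":-0.14,"x":-0.03,"y":0.15,"z":0,"jaw":-1},{"rx":0,"ry":0,"rz":-0.14,"x":-0.02,"y":0.15,"z":0,"jaw":-1},{"rx":0,"ry":0,"rz":0,"x":0,"y":0,"z":0,"jaw":-1},{"rx":0,"ry":0,"rz":0,"x":0,"y":-0.5,"z":0,"jaw":-1},{"rx":0,"ry":0,"rz":0,"x":0,"y":-0.5,"z":0.5,"jaw":-1},{"rx":0,"ry":0,"rz":0,"x":0,"y":-0.5,"z":0.9,"jaw":-1}]'
python3 -m jog '[{"rx":0,"ry":0,"rz":0,"x":0,"y":-0.8,"z":0.6,"jaw":-1},{"rx":0,"ry":0,"rz":0,"x":0.2,"y":-0.9,"z":0.3,"jaw":-1},{"rx":0,"ry":0,"rz":0,"x":0.2,"y":-0.9,"z":0.2,"jaw":-1},{"rx":0,"ry":0,"rz":0,"x":0.2,"y":-0.9,"z":0,"jaw":-1},{"rx":0,"ry":0,"rz":0,"x":0,"y":0,"z":0,"jaw":-1}]'
python3 - <<'E'
from h import *
s=grab_frame('scene')[:,:,::-1];t=grab_frame('top')[:,:,::-1]
cv2.imwrite('pics/t7.png',t);cv2.imwrite('pics/s7.png',s)
a=cv2.resize(s[120:400,150:430],(400,400));b=cv2.resize(t[120:320,220:420],(400,400));cv2.imwrite('pics/a7.png',np.hstack([a,b]))
P=np.array([.859,-.063])
for A in (-.1,-.15,-.2):
  H=P-.36*np.array([np.cos(A),np.sin(A)]);c=proj('top',[*H,.19]);print(A,H,((c-[220,120])*2+[400,0]).round())
e=[((proj('top',[H[0],H[1]+q,.19])-[220,120])*2+[400,0]).round() for q in(.097,-.097)];print(e)
E
```

```text
clock: 10.55
tcp_pos: [0.4844, -0.2062, 0.2416]
orientation: [-2.38, -2.047, 0.004]
contact_force: [1.7, 0.1, 0.9]
grip_width: 0.0004
gripper_force: 0.0
clock: 11.18
tcp_pos: [0.519, -0.4211, 0.3074]
orientation: [2.387, 2.04, -0.005]
contact_force: [-0.1, 0.9, -0.4]
grip_width: 0.0
gripper_force: 0.0
-0.1 [ 0.5007985  -0.02705997] [568. 279.]
-0.15 [ 0.50304241 -0.00920227] [556. 277.]
-0.2 [0.50617603 0.00852096] [543. 275.]
[array([476., 274.]), array([610., 276.])]
```

View pics/a7.png

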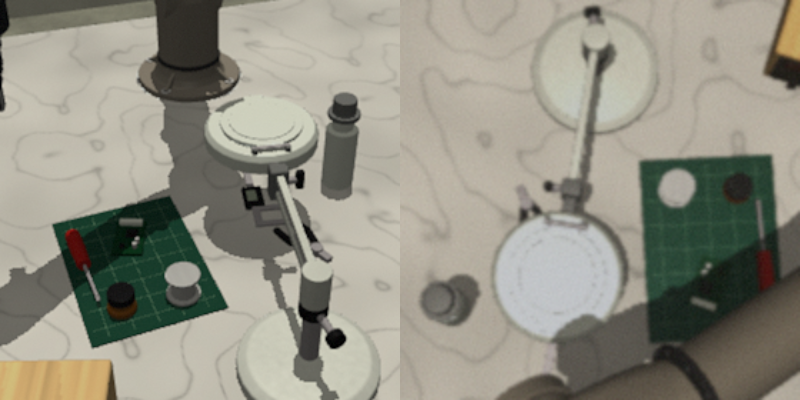

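The ring is centred near crop (560,275), at about −0.135 rad. That leaves about 40 mm to the mat and 50 mm to the bottle. The cover is flat, nothing else has moved and the robot is clear.

```bash
python3 -c "
from bench import r
print(r.hand_in())"
```

```text
the job is handed in; nothing more can be done
None
```

The lamp is parked and the job handed in at about 11 s: the cover lies flat over the lens, the head is about 40 mm clear of the mat and 50 mm clear of the bottle, and nothing else looked moved in the last pictures.

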